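# Pry open the sample box and show the stubby tube to the inspection camera

### The job

Pry the sample box's lid open with the flat-bladed opener, never with the gripper itself, until it stands upright or beyond, then lay the opener back flat on the bench. Take the short, wide screw-cap tube out of the box and present it to the upward-looking inspection camera: level, centred over the lens, 10 cm above the lens glass, lying lengthwise along the camera's housing with its cap towards the focus-knob end. Finish while still holding it there, still, in the gripper; leave the slim tube in its cradle and everything else where it was.

Things in the scene. Friction and masses are not known exactly. Their poses are not given: they have to be found in the camera images.
- box: grey plastic box fixed to the bench, 130 mm deep (x) x 150 wide (y) x 40 high, walls 4 mm, inner floor 4 mm up. Origin: centre of its underside; x points to the back (hinge side), the lid's lip is at the front. Inside, two cradles along x at y = +33 and -33 mm, pairs of white rails 18 mm wide overall, tops 15 mm above the bench. A tube lies in each, cap to the front; which holds which varies.
- lid (a joint): angle of the box's lid in rad: 0 shut, 1.57 upright, 1.9 the stop, leaning back. The hinge is stiff and without spring: the lid stays at whatever angle it is left. Lifting it at the lip takes about 1 N. There is no latch.
- lid_lip (a point): middle of the lid's lower front edge, 145 mm from the hinge, 40 mm above the bench when shut; x points to the hinge. The lid is a flat plate 146 x 150 x 5 mm resting on the box's walls; it overhangs the front wall by 15 mm, free below down to the bench, so a blade goes under it from the front.
- box_hinge (a point): middle of the hinge axis, at the back of the box, 42 mm above the bench (2 mm above the lid's underside when shut); the axis runs along the box's y.
- opener_handle (a point): centre of the handle of the opener, a flat-bladed hand tool lying on the bench: black handle 90 mm long (x) x 16 mm wide (y) x 22 mm high (z), its centre 11 mm above the bench. x points along the tool to the blade. 60 g (varies).
- opener_tip (a point): tip of the opener's steel blade, 120 mm along x from the handle's centre and 14 mm above the tool's underside (3 mm higher than the handle's centre). The blade stands 75 mm out of the handle, 14 mm wide, 2.5 mm thick, level.
- pot_tube_mid (a point): centre of the short wide tube, 66 mm long: clear body 22 mm across, screw cap 28 mm across over the last 16 mm. z points along it to the cap; the body runs from 33 mm behind this point to 17 mm ahead. It lies level, axis 24.5 mm above the bench; beside its body 27 mm are free to the box's wall and over 40 mm to the slim tube. 30 g (varies).
- pot_tube_cap (a point): centre of the short wide tube's cap, 25 mm along z from the tube's centre.
- slim_tube_mid (a point): centre of the slim tube (82 mm long, 13 mm across, cap 17 mm), lying in the other cradle; to be left there. z points along it to the cap.
- viewer: inspection camera, fixed to the bench, looking straight up: grey housing 110 mm long (x) x 62 mm wide (y) x 42 mm high, round lens mount in the middle of its top, glass 50 mm above the bench; a round steel focus knob (26 mm across, 14 mm long) sticks out of its -x end. Origin: centre of its underside.
- lens (a point): centre of the lens glass, 50 mm above the bench.
- view_point (a point): the place to present the tube's centre: 100 mm straight above the lens glass, 150 mm above the bench.
- pen_mid (a point): middle of a white ball pen with red ends, 145 x 11 x 9 mm, lying loose on the bench; a bystander.
- sample_pot_mid (a point): middle of a sample pot with screw cap, 46 mm across, 55 mm high, standing loose on the bench; a bystander.
- forceps_mid (a point): middle of fine steel forceps, 115 x 8 x 12 mm, lying loose on the bench; a bystander.
Not all that is in view belongs to the job. Leave any green or yellow look-alike of the viewer alone.

How it is judged:
By the outcome, as a careful person would: the job done as asked, in the order asked, and still so for the second after the job is handed in, while the arm keeps its last pose, push and grip.
It also fails if it takes over 70 s, if anything falls off the work surface, if the arm or the gripper's body presses on something with over 40 N, if the wrist force passes 120 N, or if a joint passes its speed limit or range.

### The arm

A 6-joint arm with a two-finger parallel gripper is mounted at the origin on a cart in front of the work surface, level with it; the furniture and walls round the work are solid. World frame = base frame: x ahead of the robot, y to its left, z up, the work surface at z = 0. Lengths are in m, angles in rad, forces in N, time in s.
With the tool pointing down it reaches from about 0.275 to 0.975 m from the base axis. Payload 8.4 kg.
Tool frame: the origin (TCP) lies between the finger pads; the fingertips stand 19 mm ahead of it and the grasp point (between the pads) is the TCP; z points along the fingers, y is the line along which they close (so a half turn about z gives the same grasp; the last joint's range is limited). The gripper opens to 92 mm and grips with 3 to 60 N. Pads are 20 mm wide; open, the fingers measure 128 mm over their backs; the gripper's body (75 mm by 189 mm) begins 69 mm behind the grasp point.
Start: joints at [-1.338, 0.353, 1.633, -0, 1.155, -0.002], TCP at [0.145, -0.608, 0.234] pointing down, gripper open.
Joint ranges: [-2.63, 2.63], [-0.92, 2.1], [0.06, 2.66], [-1.3, 4.44], [0, 2.69], [-3.02, 3.02]. Speed limits (rad/s): [2.22, 2.22, 2.79, 3.14, 3.14, 3.14].

### API

Orientations are given as a unit quaternion [w, x, y, z].
In Python, from station import * gives the robot as it stands.
- The arm moves only by the tool jog_arm, never from a script. Its argument "steps" is text: rows parted by semicolons, each of 6 numbers parted by spaces: the shift along the tool's x, y, z in mm, then the turn, a rotation vector about the tool's x, y, z in rad. A call has exactly 10 rows; each row shifts and turns the commanded pose from where the row before left it, along the tool's axes as they then stand; what a row does not reach is not made up. A row lasts 1/12 s, in which the tool goes at most 41.7 mm and 7.16 degrees, less where a joint would pass 70% of its speed; a pose out of reach is approached as far as the arm can. A call with a gripper value outside its range is refused whole. "hand" is the finger opening in mm, from 0 to 91.9, set as the call begins (left out, the last holds). The fingers move at their own pace and stop on an object; the grip force is fixed at half the most. Time passes only in rows, so rows that do not move let the fingers close, or fill a call up. It gives the time, the measured TCP pose, the force, the opening and the grip force at its end, in the units of the state.
- sense(): the state, without advancing time (a new reading comes with each control period).
- camera(name): name is "side" or "top"; returns the picture (384x512x3 uint8, red, green, blue); there is no depth.
- get_calibration(name): a dict with "camera_matrix" (3x3 intrinsics, pixels), "world_to_cam" (4x4, takes a point from world to camera coordinates). Camera axes: x right, y down, z forward; pixel columns grow to the right and rows downward; lengths in m; the calibration is good to about 2 mm. A picture is of the moment at which its call begins. get_calibration takes no time and is no camera call.
- sign_off(): hands the job in; it is judged then, once.
Trained networks look in the newest picture that a camera, given by its name, has taken for a name from the list of things; names that differ only in an ending like _2 or _b are one class to them, and where a whole thing is asked for, a point or a joint stands for the part that bears it (a point fixed in the world has none). Each returns a list of dicts, best first, with "p" (0 to 1); they miss things now and then, are a little off and sometimes report something else, mostly with a low value. They report only what shows in the picture. A call takes as long as a camera call. They do not tell look-alikes from the thing itself.
- look_for(camera, query): "centre" ([column, row] as shares, 0 to 1, of the picture: columns of its width, rows of its height, amid what is visible of it).
- silhouettes(camera, query): "pixels" (384x512 bool, what is visible of it) and "centre" ([column, row] as shares, 0 to 1, of the picture: columns of its width, rows of its height, amid what is visible of it).
The state is a dict: "time_s": time; "joint_pos": joint angles; "qd": joint speeds; "tau": joint torques, N m; "eef_pos": TCP position; "eef_rot": TCP orientation; "contact_force": force on the tool from outside, world axes, zero at the start; "ft_torque": the same for the moment, N m; "width": finger opening in m; "gripper_force": force on a finger pad.
Only numpy, scipy, OpenCV 4.12 (cv2) and the standard library are available. Lean on these libraries where they do the work, as an engineer would, in place of code of your own. Each camera call takes 0.05 s, during which the arm holds its last target. There are 200 camera calls.

## Working session

There is one attempt and no reset: what is moved stays moved. The work goes in short steps, Python scripts to look and compute and a tool call to move; the robot and the scene stay as the last step left them, time stands still between calls to the robot, and variables do not carry over. Pictures are saved under pics/ and viewed, at most 10 in all, crops included, and the job is handed in when it is done.

Besides the shell and the picture viewer there is one more tool, called after "Call:" as name(argument=value, ...), one argument or row to a line, values as JSON. jog_arm: Moves the arm, as the interface text tells. Its arguments: {"type":"object","properties":{"steps":{"type":"string"},"hand":{"type":"number"}},"required":["steps"]}

```bash
mkdir -p pics; ls; python3 - <<'E'
from station import *
import cv2,numpy as np
for n in ("side","top"):
    im=camera(n); cv2.imwrite(f"pics/{n}0.png",im[...,::-1])
    c=get_calibration(n); print(n,np.round(c["camera_matrix"],1).tolist(),np.round(c["world_to_cam"],3).tolist())
    for q in ["box","opener_handle","opener_tip","pen_mid","forceps_mid","viewer","sample_pot_mid","lid_lip","lens"]:
        try: print(q,[(round(d["p"],2),round(d["centre"][0]*512),round(d["centre"][1]*384)) for d in look_for(n,q)][:4])
        except Exception as e: print(q,e)
s=sense(); print(s)
E
```

```text
pics
side [[349.2, 0.0, 252.8], [0.0, 349.2, 184.3], [0.0, 0.0, 1.0]] [[0.269, -0.963, -0.003, -0.163], [-0.454, -0.124, -0.882, 0.346], [0.849, 0.239, -0.471, 0.962], [0.0, 0.0, 0.0, 1.0]]
box [(0.67, 261, 198)]
opener_handle []
opener_tip []
pen_mid [(0.38, 264, 189)]
forceps_mid []
viewer [(0.92, 133, 216)]
sample_pot_mid []
lid_lip [(0.71, 264, 189)]
lens [(0.91, 126, 217)]
top [[372.5, 0.0, 257.8], [0.0, 372.5, 193.3], [0.0, 0.0, 1.0]] [[-0.007, -1.0, 0.015, -0.034], [-0.983, 0.004, -0.184, 0.534], [0.184, -0.016, -0.983, 1.178], [0.0, 0.0, 0.0, 1.0]]
box [(0.64, 256, 168)]
opener_handle [(0.49, 345, 206)]
opener_tip [(0.63, 341, 209)]
pen_mid [(0.54, 308, 159)]
forceps_mid []
viewer [(0.95, 166, 209), (0.77, 118, 253), (0.67, 210, 251), (0.56, 344, 211)]
sample_pot_mid [(0.46, 178, 156)]
lid_lip []
lens [(0.86, 208, 251), (0.79, 166, 213), (0.73, 121, 254)]
{'time_s': 1.0, 'joint_pos': array([-1.33836956e+00,  3.52988590e-01,  1.63338015e+00, -3.25346165e-05,
        1.15522450e+00, -2.35126829e-03]), 'qd': array([-0.00123479, -0.00069297,  0.00190898,  0.00028546,  0.00075959,
       -0.00014641]), 'tau': array([-2.22969691e-03, -5.93776846e+01, -3.34574711e+01,  6.95415633e-02,
        1.54124637e-02,  1.20625225e-05]), 'eef_pos': array([ 0.14541319, -0.60785527,  0.23359861]), 'eef_rot': array([ 1.41622702e-06,  9.93117049e-01,  1.17126116e-01, -1.48181049e-05]), 'contact_force': array([-0.17852391, -0.05817807, -0.04230261]), 'ft_torque': array([ 0.0122242 ,  0.02956279, -0.00151255]), 'gripper_force': 0.0, 'width': 0.09179167430234819}
```

```bash
python3 - <<'E'
import cv2
a=cv2.imread("pics/top0.png"); cv2.imwrite("pics/top0z.png",cv2.resize(a[120:320,80:400],(800,500),interpolation=cv2.INTER_CUBIC))
E
```

```text
(no output)
```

View pics/top0.png

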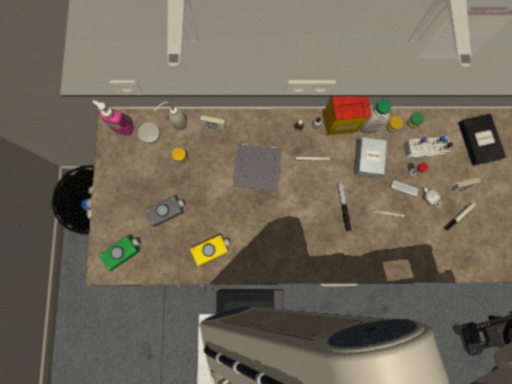

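View pics/side0.png

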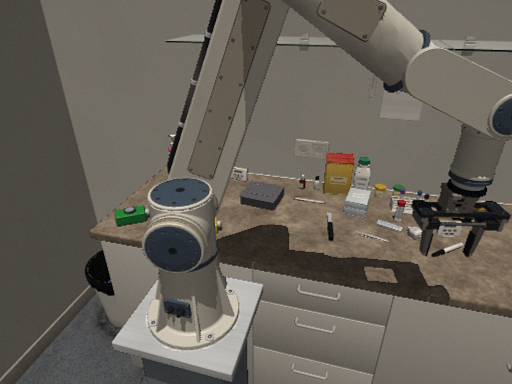

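View pics/top0z.png

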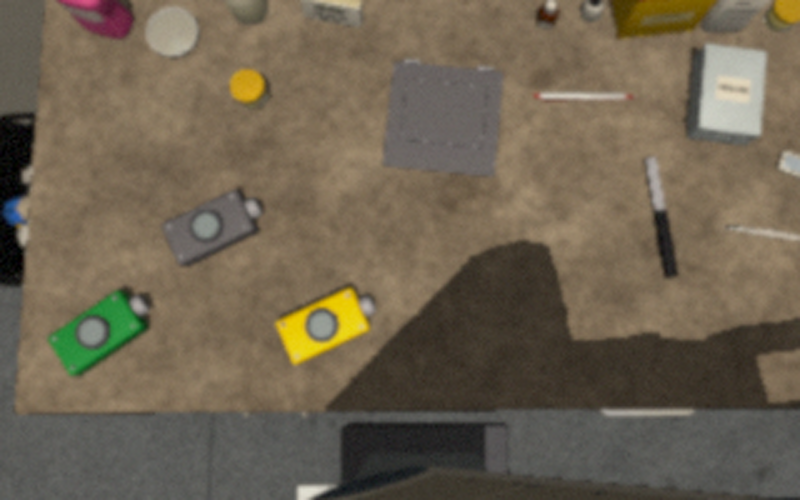

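The top view shows the grey viewer at (166,210) with its knob at (183,202), and the box at (257,167), lip side down. The opener is at (344,207), with its blade pointing up to (340,185). Possible mix-ups are the marker at (459,216), the forceps at (388,212), the pen at (313,158), and the green and yellow viewers at (120,252) and (209,250). I choose the opener at (344,207), which has a black handle and a steel blade, and the grey viewer at (166,210).

```bash
cat > h.py <<'E'
from station import *
import cv2,numpy as np
from scipy.spatial.transform import Rotation as R
def proj(n,P):
    c=get_calibration(n);W=c["world_to_cam"];p=(W[:3,:3]@np.atleast_2d(P).T+W[:3,3:]);q=c["camera_matrix"]@p
    return (q[:2]/q[2]).T
def unproj(n,px,z):
    c=get_calibration(n);W=c["world_to_cam"];px=np.atleast_2d(px)
    d=np.linalg.inv(c["camera_matrix"])@np.c_[px,np.ones(len(px))].T
    d=(W[:3,:3].T@d).T;o=-W[:3,:3].T@W[:3,3]
    return o+d*((z-o[2])/d[:,2])[:,None]
def rot(s): 
    q=s["eef_rot"];return R.from_quat([q[1],q[2],q[3],q[0]])
def tool_delta(s,p,Rt):
    """mm shift in tool frame, rotvec in tool frame to target"""
    r=rot(s);return np.round(r.inv().apply(np.array(p)-s["eef_pos"])*1000,1),np.round((r.inv()*Rt).as_rotvec(),3)
E
python3 - <<'E'
from h import *
im=camera("top")
np.set_printoptions(precision=4,suppress=True)
for q,z in (("box",.045),("opener_handle",.02),("viewer",.042),("pen_mid",.005)):
    for d in silhouettes("top",q)[:3]:
        m=d["pixels"].astype(np.uint8);ys,xs=np.nonzero(m)
        r=cv2.minAreaRect(np.c_[xs,ys].astype(np.float32));b=cv2.boxPoints(r)
        print(q,round(d["p"],2),m.sum(),r);print(unproj("top",b,z)[:,:2].tolist())
# dark handle & bright blade
hsv=cv2.cvtColor(im,cv2.COLOR_RGB2HSV);sub=np.zeros(im.shape[:2],bool);sub[180:235,330:358]=1
g=im.max(2)
for nm,m,z in (("handle",(g<50)&sub,.022),("blade",(im.min(2)>125)&sub,.015)):
    ys,xs=np.nonzero(m);P=unproj("top",np.c_[xs,ys],z)[:,:2];c=P.mean(0);u,s_,v=np.linalg.svd(P-c,full_matrices=False)
    t=(P-c)@v[0];print(nm,len(xs),c,v[0],np.degrees(np.arctan2(*v[0][::-1])),t.min(),t.max(), c+v[0]*t.max(), c+v[0]*t.min())
crop=im[150:270,290:410];cv2.imwrite("pics/op.png",cv2.resize(np.hstack([im[150:250,300:400],im[170:270,100:200]])[...,::-1],(800,400),interpolation=cv2.INTER_CUBIC))
E
```

```text
box 0.82 1918 ((256.70703125, 166.83175659179688), (46.098819732666016, 43.423439025878906), 5.90614128112793)
[[0.5596780167261375, 0.050024042438012103], [0.7092071452971878, 0.03582927893822366], [0.6921548249457687, -0.119545968189869], [0.5430791277739964, -0.10195017509026165]]
opener_handle 0.72 244 ((343.1121826171875, 207.19024658203125), (47.07420349121094, 6.84461784362793), 77.90524291992188)
[[0.567663828794831, -0.29958240131708014], [0.5725722649741598, -0.32266962869085325], [0.41582174822433965, -0.34807439129010953], [0.4111763091441759, -0.3254793591415456]]
viewer 0.98 769 ((165.90000915527344, 210.30001831054688), (21.0190372467041, 40.696434020996094), 63.43495178222656)
[[0.4812844323638731, 0.33930488176582635], [0.5415094099440353, 0.22243639124519793], [0.4786204235471613, 0.18970134786355375], [0.4195833546543566, 0.30587294051337005]]
viewer 0.86 803 ((120.0727310180664, 251.47804260253906), (20.856708526611328, 42.53038787841797), 54.782405853271484)
[[0.33608563557497717, 0.479411313985348], [0.41380391490915264, 0.3732390388035713], [0.358894190439696, 
[... 233 characters left out ...]
6980085473892, 0.07762537347075749], [0.35563923992126373, 0.04764094480742827], [0.2964330261759397, 0.15804214544376005]]
pen_mid 0.52 20 ((312.51513671875, 158.00045776367188), (33.0151481628418, 0.999541163444519), 1.7357046604156494)
[[0.6670296593964581, -0.17152435762645513], [0.6706373386941804, -0.17172227893311012], [0.6667516484614553, -0.2869855685865383], [0.6631429015106888, -0.2867282606701335]]
handle 112 [ 0.4578 -0.3299] [-0.9912 -0.1324] -172.3907121506123 -0.04120352061602061 0.041431678349556654 [ 0.4167 -0.3354] [ 0.4987 -0.3245]
blade 86 [ 0.5407 -0.3235] [-0.9926 -0.1215] -173.0229835677973 -0.034875424427247816 0.035149641952255076 [ 0.5058 -0.3278] [ 0.5753 -0.3193]
```

View pics/op.png

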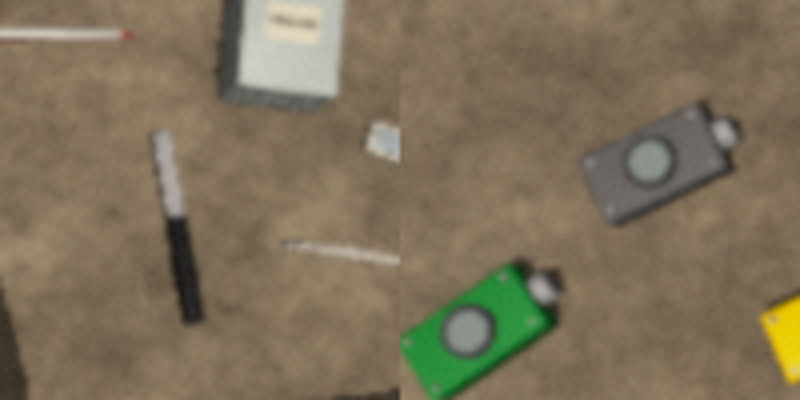

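```bash
python3 - <<'E'
from h import *
s=sense()
# tool down with tool x at yaw a
def down(a): 
    x=np.array([np.cos(a),np.sin(a),0]);z=np.array([0,0,-1.]);return R.from_matrix(np.c_[x,np.cross(z,x),z])
print(tool_delta(s,[.4838,-.3308,.13],down(np.radians(7.3))))
E
cat >> h.py <<'E'
def down(deg):
    a=np.radians(deg);x=np.array([np.cos(a),np.sin(a),0]);z=np.array([0,0,-1.]);return R.from_matrix(np.c_[x,np.cross(z,x),z])
E
```

```text
(array([ 393.6, -190.7,  103.6]), array([-0.   ,  0.   ,  0.107]))
```

Call:
jog_arm(
  steps="30 -14 5 0 0 0;30 -14 5 0 0 0;30 -14 5 0 0 0;30 -14 5 0 0 0;30 -14 5 0 0 0;30 -15 5 0 0 0;30 -15 5 0 0 0;30 -15 5 0 0 0;30 -15 5 0 0 0;30 -15 5 0 0 0",
  hand=55,
)

```text
time_s: 2.08
eef_pos: [0.4046, -0.3959, 0.1835]
eef_rot: [0.0, 0.993, 0.117, 0.0]
contact_force: [1.0, -0.4, -1.7]
width: 0.055
gripper_force: 0.0
```

Call:
jog_arm(
  steps="30 -15 10 0 0 0;30 -15 10 0 0 0;30 -12 10 0 0 0;3.6 -3 10 0 0 0;0 0 14 0 0 0.107;0 0 0 0 0 0;0 0 0 0 0 0;0 0 0 0 0 0;0 0 0 0 0 0;0 0 0 0 0 0",
)

```text
time_s: 2.92
eef_pos: [0.484, -0.3323, 0.1305]
eef_rot: [0.0, 0.998, 0.064, 0.001]
contact_force: [1.1, -0.3, 0.2]
width: 0.055
gripper_force: 0.0
```

```bash
python3 - <<'E'
from h import *
np.set_printoptions(precision=4,suppress=True)
s=sense();print(s["time_s"],s["eef_pos"],rot(s).as_matrix()[:,0])
im=camera("top");cv2.imwrite("pics/a_top.png",im[...,::-1]); im=camera("side")
cv2.imwrite("pics/a.png",cv2.resize(im[160:310,220:420][...,::-1],(800,600),interpolation=cv2.INTER_CUBIC))
hc=np.array([.459,-.334,.011]);d=np.array([.992,.127,0])
print(proj("side",[hc+[0,0,.011],hc-d*.045,hc+d*.045,hc+d*.12+[0,0,.003]]))
E
```

```text
2.9167 [ 0.484  -0.3323  0.1305] [0.9918 0.1278 0.0009]
[[330.8275 228.5035]
 [331.1476 238.4645]
 [329.9252 223.9798]
 [329.0899 212.5318]]
```

View pics/a.png

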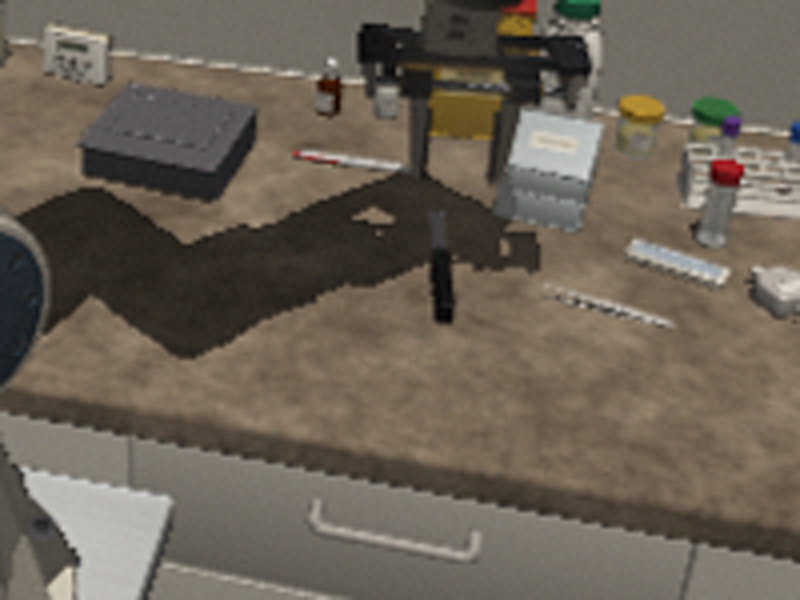

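The crop shows the gripper above the opener. The handle runs from (330,240) to (329,222) and the tip is at (329,213) in the side picture, which matches the predicted pose, so I descend.

Call:
jog_arm(
  steps="0 -1 20 0 0 0;0 0 20 0 0 0;0 0 20 0 0 0;0 0 20 0 0 0;0 0 15 0 0 0;0 0 8 0 0 0;0 0 5 0 0 0;0 0 0 0 0 0;0 0 0 0 0 0;0 0 0 0 0 0",
)

```text
time_s: 3.85
eef_pos: [0.4845, -0.331, 0.0225]
eef_rot: [0.0, 0.998, 0.064, 0.001]
contact_force: [0.2, -0.2, 0.6]
width: 0.0551
gripper_force: 0.0
```

Call:
jog_arm(
  steps="0 0 0 0 0 0;0 0 0 0 0 0;0 0 0 0 0 0;0 0 0 0 0 0;0 0 0 0 0 0;0 0 0 0 0 0;0 0 0 0 0 0;0 0 0 0 0 0;0 0 0 0 0 0;0 0 0 0 0 0",
  hand=8,
)

```text
time_s: 4.68
eef_pos: [0.4839, -0.3305, 0.0217]
eef_rot: [-0.0, 0.998, 0.064, 0.0]
contact_force: [-1.0, 1.0, 2.6]
width: 0.016
gripper_force: 30.0
```

Call:
jog_arm(
  steps="0 0 -10 0 0 0;0 0 -10 0 0 0;0 0 -15 0 0 0;0 0 -15 0 0 0;0 0 -15 0 0 0;0 0 -15 0 0 0;0 0 0 0 0 0;0 0 0 0 0 0;0 0 0 0 0 0;0 0 0 0 0 0",
)

```text
time_s: 5.52
eef_pos: [0.4833, -0.3302, 0.1008]
eef_rot: [-0.0, 0.998, 0.064, -0.001]
contact_force: [0.5, -0.2, -0.7]
width: 0.0155
gripper_force: 30.0
```

```bash
python3 - <<'E'
from h import *
np.set_printoptions(precision=4,suppress=True)
s=sense();print(s["time_s"],s["eef_pos"],rot(s).as_matrix()[:,0],s["width"],s["gripper_force"])
T=rot(s).apply([.095,0,0.010-.003])+s["eef_pos"];print("tip pred",T,proj("top",T),proj("side",T))
im=camera("top");cv2.imwrite("pics/b_top.png",im[...,::-1]);print([(round(d["p"],2),d["centre"][0]*512,d["centre"][1]*384) for d in look_for("top","opener_tip")])
im2=camera("side");print([(round(d["p"],2),d["centre"][0]*512,d["centre"][1]*384) for d in look_for("side","opener_tip")])
# box fit: project lid model vs. mask
camera("top");m=[d for d in silhouettes("top","box")][0]["pixels"].astype(np.uint8)
from scipy.optimize import minimize
def model(v):
    x,y,a=v;c,s_=np.cos(a),np.sin(a);o=np.zeros_like(m)
    L=np.array([[-.146,-.075],[-.146,.075],[0,.075],[0,-.075]])+[.0015,0]
    P=np.c_[x+c*L[:,0]-s_*L[:,1],y+s_*L[:,0]+c*L[:,1]]
    f=np.zeros((384*4,512*4),np.uint8)
    for z in (.04,.045):
        q=proj("top",np.c_[P,np.full(4,z)]);cv2.fillConvexPoly(f,np.round((q+.5)*4*16).astype(int),1,shift=4)
    return f
M=cv2.resize(m,None,fx=4,fy=4,interpolation=cv2.INTER_NEAREST)
cost=lambda v:float((model(v)!=M).sum())
r=minimize(cost,[.70,-.042,-.105],method="Nelder-Mead",options=dict(initial_simplex=[[.70,-.042,-.105],[.71,-.042,-.105],[.70,-.035,-.105],[.70,-.042,-.07]]))
print(r.x,r.fun,M.sum())
h=r.x;print("lip",h[:2]-.1445*np.array([np.cos(h[2]),np.sin(h[2])]))
g=im2[155:250,250:377];t=im[130:225,217:344]
cv2.imwrite("pics/b.png",cv2.resize(np.vstack([t,g])[...,::-1],None,fx=3,fy=3,interpolation=cv2.INTER_CUBIC))
E
```

```text
5.5167 [ 0.4833 -0.3302  0.1008] [ 0.9918  0.1274 -0.001 ] 0.015544819279182727 29.978347420692444
tip pred [ 0.5775 -0.3181  0.0937] [[345.4324 177.1316]] [[330.9807 194.944 ]]
[]
[(0.55, 334.3872, 211.00799999999998)]
[ 0.6971 -0.0403 -0.0979] 1103.0 30896
lip [ 0.5532 -0.0262]
```

View pics/b.png

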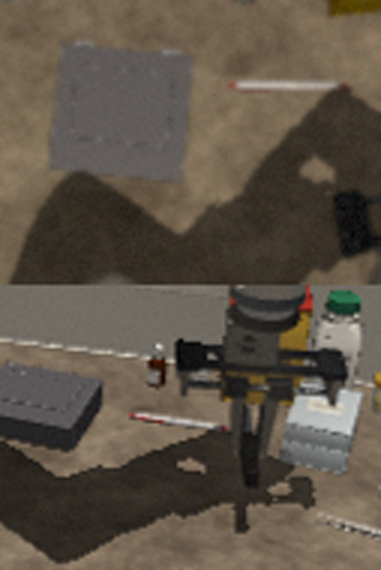

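The opener is held level with a 16 mm opening and the box lid is still shut. Next I align with the box yaw and go in front of the lip.

Call:
jog_arm(
  steps="0 0 0 0 0 0.112;0 0 0 0 0 0.113;-12 -39 0 0 0 0;-12 -39 0 0 0 0;-12 -39 0 0 0 0;-12 -39 0 0 0 0;-12 -39 0 0 0 0;-12 -39 0 0 0 0;-12 -39 0 0 0 0;-11 -36 0 0 0 0",
)

```text
time_s: 6.65
eef_pos: [0.4184, -0.012, 0.1016]
eef_rot: [-0.0, 0.999, -0.049, 0.0]
contact_force: [0.4, 0.7, -0.8]
width: 0.0162
gripper_force: 30.0
```

Call:
jog_arm(
  steps="0 0 15 0 0 0;0 0 15 0 0 0;0 0 15 0 0 0;0 0 10 0 0 0;0 0 5 0 0 0;0 0 0 0 0 0;0 0 0 0 0 0;0 0 0 0 0 0;0 0 0 0 0 0;0 0 0 0 0 0",
)

```text
time_s: 7.48
eef_pos: [0.4197, -0.0138, 0.0421]
eef_rot: [-0.0, 0.999, -0.049, 0.001]
contact_force: [-0.4, 0.2, -0.4]
width: 0.0158
gripper_force: 30.0
```

```bash
python3 - <<'E'
from h import *
np.set_printoptions(precision=4,suppress=True)
s=sense();print(s["time_s"],s["eef_pos"],rot(s).as_matrix()[:,0])
im=camera("side");print(tool_delta(s,[.4188,-.0130,.0405],down(-5.6)))
T=rot(s).apply([.095,0,.0077])+s["eef_pos"];print(T,proj("side",[T,[.5532,-.0262,.04],[.5532+.0073,-.0262+.0746,.045],[.5532-.0073,-.0262-.0746,.045]]))
im2=camera("top")
cv2.imwrite("pics/c.png",cv2.resize(np.vstack([im[150:250,190:340],im2[130:230,180:330]])[...,::-1],None,fx=3,fy=3,interpolation=cv2.INTER_CUBIC))
E
```

```text
7.4833 [ 0.4197 -0.0138  0.0421] [ 0.9953 -0.0973  0.0011]
(array([-1. , -0.7,  1.6]), array([-0.   , -0.001,  0.   ]))
[ 0.5143 -0.0231  0.0345] [[252.1207 205.8178]
 [255.4803 199.8699]
 [238.3522 195.4751]
 [273.2064 202.239 ]]
```

View pics/c.png

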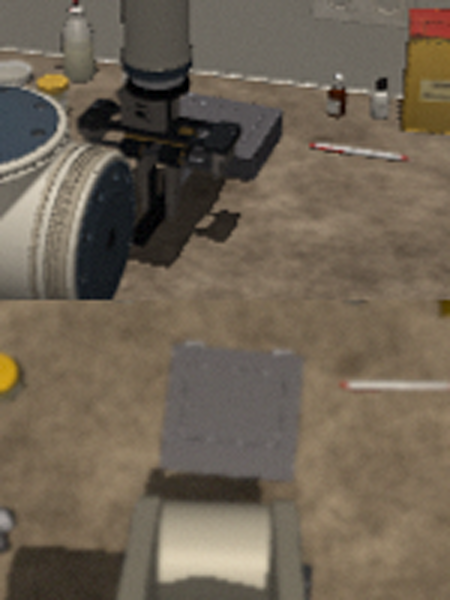

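The lid edges agree with the fit (front right corner at about (270,201) in the side view), and the blade is in front of the lip and just below it. I insert it.

Call:
jog_arm(
  steps="0 0 2 0 0 0;8 0 0 0 0 0;8 0 0 0 0 0;8 0 0 0 0 0;8 0 0 0 0 0;5 0 0 0 0 0;4 0 0 0 0 0;4 0 0 0 0 0;4 0 0 0 0 0;0 0 0 0 0 0",
)

```text
time_s: 8.42
eef_pos: [0.4689, -0.0186, 0.0396]
eef_rot: [0.0, 0.999, -0.049, 0.0]
contact_force: [-0.5, 0.8, -1.3]
width: 0.016
gripper_force: 30.0
```

Call:
jog_arm(
  steps="0 0 -3 0 0 0;0 0 -3 0 0 0;0 0 -3 0 0 0;0 0 -3 0 0 0;0 0 -3 0 0 0;0 0 0 0 0 0;0 0 0 0 0 0;0 0 0 0 0 0;0 0 0 0 0 0;0 0 0 0 0 0",
)

```text
time_s: 9.25
eef_pos: [0.4681, -0.0185, 0.0545]
eef_rot: [-0.0, 0.999, -0.049, -0.0]
contact_force: [0.6, -0.0, -1.4]
width: 0.0157
gripper_force: 30.0
```

```bash
python3 - <<'E'
from h import *
np.set_printoptions(precision=4,suppress=True)
s=sense();print(s["time_s"],s["eef_pos"],s["contact_force"],s["ft_torque"])
T=rot(s).apply([.095,0,.0077])+s["eef_pos"];print(T)
im=camera("side")
im2=camera("top")
cv2.imwrite("pics/d.png",cv2.resize(np.vstack([im[150:250,190:340],im2[130:230,180:330]])[...,::-1],None,fx=3,fy=3,interpolation=cv2.INTER_CUBIC))
E
```

```text
9.25 [ 0.4681 -0.0185  0.0545] [ 0.5569 -0.0128 -1.4163] [0.0101 0.0433 0.0358]
[ 0.5627 -0.0277  0.0468]
```

View pics/d.png

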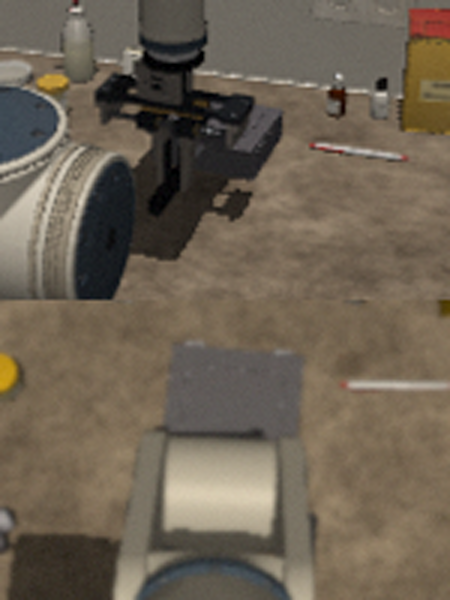

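```bash
python3 - <<'E'
import numpy as np
th=np.r_[.06,np.linspace(.1,1.8,25)];r=np.linspace(.135,.13,26)
x=-r*np.cos(th)-.002*np.sin(th);z=.042+r*np.sin(th)-.002*np.cos(th)-.00125*np.cos(np.minimum(th,1.57))
dx=np.diff(np.round(x*1000,0));dz=-np.diff(np.round(z*1000,0))
print("; ".join(f"{a:g} 0 {b:g} 0 0 0" for a,b in zip(dx,dz)),x[0],z[0],x[-1],z[-1])
E
```

```text
1 0 -5 0 0 0; 1 0 -10 0 0 0; 2 0 -9 0 0 0; 3 0 -9 0 0 0; 3 0 -9 0 0 0; 4 0 -9 0 0 0; 4 0 -8 0 0 0; 5 0 -8 0 0 0; 6 0 -8 0 0 0; 6 0 -7 0 0 0; 7 0 -7 0 0 0; 7 0 -6 0 0 0; 7 0 -6 0 0 0; 8 0 -5 0 0 0; 8 0 -5 0 0 0; 9 0 -4 0 0 0; 9 0 -3 0 0 0; 8 0 -3 0 0 0; 10 0 -2 0 0 0; 9 0 -2 0 0 0; 9 0 -0 0 0 0; 9 0 -1 0 0 0; 9 0 1 0 0 0; 10 0 1 0 0 0; 9 0 2 0 0 0 -0.13487700090421145 0.046850989119935606 0.027588577048344935 0.16905360079516313
```

Call:
jog_arm(
  steps="1 0 -5 0 0 0; 1 0 -10 0 0 0; 2 0 -9 0 0 0; 3 0 -9 0 0 0; 3 0 -9 0 0 0; 4 0 -9 0 0 0; 4 0 -8 0 0 0; 5 0 -8 0 0 0; 6 0 -8 0 0 0; 6 0 -7 0 0 0",
)

```text
time_s: 10.18
eef_pos: [0.5036, -0.022, 0.1376]
eef_rot: [0.0, 0.999, -0.049, 0.0]
contact_force: [0.4, 0.5, -0.1]
width: 0.016
gripper_force: 30.0
```

```bash
python3 - <<'E'
from h import *
np.set_printoptions(precision=4,suppress=True)
s=sense();print(s["time_s"],s["eef_pos"],s["contact_force"],s["ft_torque"])
im=camera("side")
im2=camera("top")
cv2.imwrite("pics/e.png",cv2.resize(np.vstack([im[120:240,190:340],im2[120:230,180:330]])[...,::-1],None,fx=2.5,fy=2.5,interpolation=cv2.INTER_CUBIC))
E
```

```text
10.1833 [ 0.5036 -0.022   0.1376] [ 0.4385  0.5143 -0.0794] [-0.0033  0.1558  0.0246]
```

View pics/e.png

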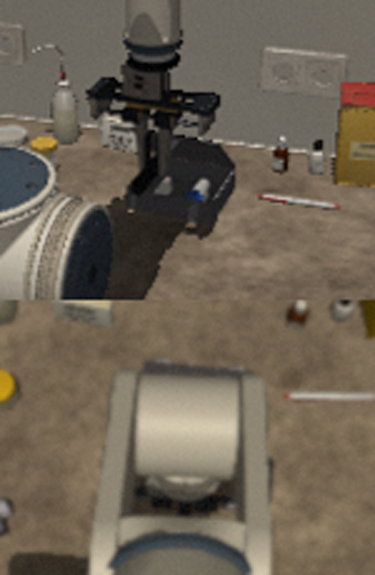

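The lid is well up, and a blue-capped tube shows in the right cradle at about (269,196) in the side view. I continue along the arc.

Call:
jog_arm(
  steps="7 0 -7 0 0 0; 7 0 -6 0 0 0; 7 0 -6 0 0 0; 8 0 -5 0 0 0; 8 0 -5 0 0 0; 9 0 -4 0 0 0; 9 0 -3 0 0 0; 8 0 -3 0 0 0; 10 0 -2 0 0 0; 9 0 -2 0 0 0",
)

```text
time_s: 11.12
eef_pos: [0.5856, -0.0299, 0.1797]
eef_rot: [-0.0, 0.999, -0.049, 0.0]
contact_force: [-1.0, -0.5, 0.0]
width: 0.0157
gripper_force: 30.0
```

Call:
jog_arm(
  steps="9 0 0 0 0 0; 9 0 -1 0 0 0; 9 0 1 0 0 0; 10 0 1 0 0 0; 9 0 2 0 0 0;0 0 0 0 0 0;-20 0 0 0 0 0;-25 0 0 0 0 0;-30 0 0 0 0 0;-30 0 0 0 0 0",
)

```text
time_s: 11.95
eef_pos: [0.5245, -0.024, 0.1762]
eef_rot: [-0.0, 0.999, -0.049, -0.0]
contact_force: [-0.8, 0.0, 0.6]
width: 0.0157
gripper_force: 30.0
```

Call:
jog_arm(
  steps="-30 0 0 0 0 0;-30 15 0 0 0 0;-20 30 0 0 0 0;0 35 0 0 0 0;0 38 0 0 0 0;0 38 0 0 0 0;0 38 0 0 0 0;0 38 0 0 0 0;0 38 0 0 0 0;0 38 0 0 0 0",
)

```text
time_s: 12.78
eef_pos: [0.4156, -0.3247, 0.1767]
eef_rot: [-0.0, 0.999, -0.049, 0.0]
contact_force: [0.7, -0.2, -0.3]
width: 0.0159
gripper_force: 30.0
```

```bash
python3 - <<'E'
from h import *
np.set_printoptions(precision=4,suppress=True)
s=sense();print(s["time_s"],s["eef_pos"],s["contact_force"],s["ft_torque"])
print(tool_delta(s,[.4838,-.3308,s["eef_pos"][2]],down(7.3)))
im=camera("side")
for q in("pot_tube_mid","pot_tube_cap","slim_tube_mid","lid"):print(q,[(round(d["p"],2),d["centre"][0]*512,d["centre"][1]*384) for d in look_for("side",q)])
im2=camera("top")
for q in("pot_tube_mid","pot_tube_cap","slim_tube_mid","lid"):print(q,[(round(d["p"],2),d["centre"][0]*512,d["centre"][1]*384) for d in look_for("top",q)])
cv2.imwrite("pics/f_top.png",im2[...,::-1])
cv2.imwrite("pics/f.png",cv2.resize(np.vstack([im[140:230,210:310],im2[120:210,207:307]])[...,::-1],None,fx=3.3,fy=3.3,interpolation=cv2.INTER_CUBIC))
E
```

```text
12.7833 [ 0.4156 -0.3247  0.1767] [ 0.6756 -0.2278 -0.3213] [-0.0101 -0.02    0.0213]
(array([68.5, -0.6,  0. ]), array([-0.   , -0.   , -0.225]))
pot_tube_mid []
pot_tube_cap [(0.47, 267.9808, 196.608)]
slim_tube_mid [(0.55, 264.4992, 181.2096)]
lid [(0.88, 270.7968, 166.8096), (0.62, 206.592, 177.216), (0.16, 272.6912, 192.9984)]
pot_tube_mid [(0.5, 266.496, 171.6096)]
pot_tube_cap [(0.67, 258.9184, 150.4128)]
slim_tube_mid []
lid [(0.88, 257.6896, 132.2112)]
```

View pics/f.png

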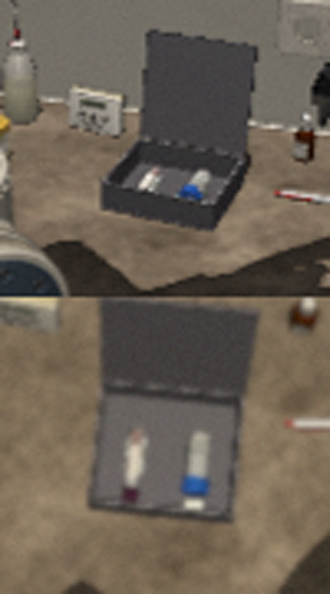

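The side view shows the lid standing open. The slim tube with its dark red cap is at left, near (247,172) in the top view. The short wide blue-capped tube is at right, with its cap near (266,177). Next I lay the opener back where it was.

Call:
jog_arm(
  steps="30 0 0 0 0 0;30 0 0 0 0 0;8 0 0 0 0 -0.112;0 -1 0 0 0 -0.113;0 0 35 0 0 0;0 0 35 0 0 0;0 0 30 0 0 0;0 0 20 0 0 0;0 0 15 0 0 0;0 0 8 0 0 0",
)

```text
time_s: 14.12
eef_pos: [0.4832, -0.3271, 0.0316]
eef_rot: [-0.001, 0.998, 0.064, -0.001]
contact_force: [-0.2, 1.0, -1.4]
width: 0.0157
gripper_force: 30.0
```

Call:
jog_arm(
  steps="0 0 4 0 0 0;0 0 3 0 0 0;0 0 2 0 0 0;0 0 2 0 0 0;0 0 0 0 0 0;0 0 0 0 0 0;0 0 0 0 0 0;0 0 0 0 0 0;0 0 0 0 0 0;0 0 0 0 0 0",
)

```text
time_s: 14.95
eef_pos: [0.484, -0.3286, 0.0227]
eef_rot: [0.0, 0.998, 0.064, 0.0]
contact_force: [-0.1, 0.0, -1.1]
width: 0.0158
gripper_force: 30.0
```

Call:
jog_arm(
  steps="0 1 1 0 0 0;0 0 0 0 0 0;0 0 0 0 0 0;0 0 0 0 0 0;0 0 0 0 0 0;0 0 0 0 0 0;0 0 0 0 0 0;0 0 0 0 0 0;0 0 0 0 0 0;0 0 0 0 0 0",
)

```text
time_s: 15.78
eef_pos: [0.4842, -0.3296, 0.0216]
eef_rot: [0.0, 0.998, 0.064, 0.0]
contact_force: [0.0, -1.3, 1.9]
width: 0.0153
gripper_force: 30.0
```

Call:
jog_arm(
  steps="0 0 0 0 0 0;0 0 0 0 0 0;0 0 0 0 0 0;0 0 0 0 0 0;0 0 0 0 0 0;0 0 0 0 0 0;0 0 -10 0 0 0;0 0 -30 0 0 0;0 0 -40 0 0 0;0 0 -40 0 0 0",
  hand=50,
)

```text
time_s: 16.62
eef_pos: [0.4833, -0.329, 0.1428]
eef_rot: [-0.001, 0.998, 0.064, -0.001]
contact_force: [1.5, -0.1, -0.0]
width: 0.0499
gripper_force: 0.0
```

Call:
jog_arm(
  steps="0 0 -40 0 0 0;-30 20 0 0 0 0;-30 30 0 0 0 0;-30 30 0 0 0 0;-30 30 0 0 0 0;0 0 0 0 0 0;0 0 0 0 0 0;0 0 0 0 0 0;0 0 0 0 0 0;0 0 0 0 0 0",
  hand=33,
)

```text
time_s: 17.45
eef_pos: [0.3814, -0.451, 0.1817]
eef_rot: [-0.0, 0.998, 0.065, 0.0]
contact_force: [0.1, -0.3, 0.2]
width: 0.0331
gripper_force: 0.0
```

```bash
cat > m.py <<'E'
from h import *
np.set_printoptions(precision=4,suppress=True)
s=sense();print(s["time_s"],s["eef_pos"])
im=camera("top").astype(int);cv2.imwrite("pics/g_top.png",im[...,::-1].astype(np.uint8))
sub=np.zeros(im.shape[:2],bool);sub[180:240,325:362]=1
for nm,m,z in (("handle",(im.max(2)<50)&sub,.022),("blade",(im.min(2)>125)&sub,.015)):
    ys,xs=np.nonzero(m)
    if len(xs)<5: print(nm,len(xs));continue
    P=unproj("top",np.c_[xs,ys],z)[:,:2];c=P.mean(0);v=np.linalg.svd(P-c,full_matrices=False)[2][0];t=(P-c)@v
    print(nm,len(xs),c,v,t.min(),t.max())
# blue cap
sub=np.zeros(im.shape[:2],bool);sub[140:200,225:300]=1
m=sub&(im[...,2]-im[...,0]>40);ys,xs=np.nonzero(m);print("blue",len(xs),xs.min(),xs.max(),ys.min(),ys.max(),unproj("top",[[xs.mean(),ys.mean()]],.030))
c=np.array([.6971,-.0403])-.0695*np.array([.9952,-.0976]);u=np.array([.9952,-.0976]);v=np.array([.0976,.9952])
mid=c-.033*v;print("box c",c,"nominal y-33:",mid,"blue in box",[(unproj("top",[[xs.mean(),ys.mean()]],.030)[0,:2]-c)@w for w in(u,v)])
h=np.array([.6971,-.0403])
for n in("top","side"):
    if n=="side": camera(n)
    for q in("lid","pot_tube_mid","slim_tube_mid","box"):
        for d in silhouettes(n,q)[:2]:
            y,x=np.nonzero(d["pixels"]);r=cv2.minAreaRect(np.c_[x,y].astype(np.float32));print(n,q,round(d["p"],2),len(x),x.mean(),y.mean(),np.round(cv2.boxPoints(r)).astype(int).tolist())
    for th in(1.4,1.57,1.75,1.9):
        print(n,th,proj(n,[np.r_[h-.146*np.cos(th)*u+w*v,.042+.146*np.sin(th)] for w in(-.075,.075)]).ravel())
E
python3 m.py
```

```text
17.45 [ 0.3814 -0.451   0.1817]
handle 195 [ 0.4532 -0.3294] [-0.9999 -0.0144] -0.04836756299042116 0.06769700873040363
blade 57 [ 0.5553 -0.3227] [-0.9943 -0.1069] -0.023386294455800382 0.02512080719070058
blue 42 262 269 174 179 [[ 0.5946 -0.0638  0.03  ]]
box c [ 0.6279 -0.0335] nominal y-33: [ 0.6247 -0.0664] blue in box [np.float64(-0.030203080961755346), np.float64(-0.03337846590495676)]
top lid 0.64 1249 260.0400320256205 133.8390712570056 [[235, 146], [237, 119], [285, 123], [283, 150]]
top pot_tube_mid 0.6 127 266.2204724409449 170.63779527559055 [[262, 180], [263, 161], [270, 161], [269, 180]]
top slim_tube_mid 0.45 2812 257.7684921763869 151.97617354196302 [[231, 184], [237, 118], [285, 123], [279, 189]]
top slim_tube_mid 0.4 77 246.7792207792208 170.64935064935065 [[244, 181], [246, 160], [250, 160], [248, 181]]
top box 0.81 2755 258.00399274047186 151.76152450090743 [[231, 184], [237, 119], [285, 123], [278, 189]]
top box 0.55 235 344.4723404255319 209.33617021276595 [[337, 183], [343, 182], [351, 230], [345, 231]]
top 1.4 [283.3741 141.9781 233.6654 137.3935]
top 1.57 [284.0746 133.9339 234.4751 129.3619]
top 1.75 [284.6822 126.0084 235.3954 121.4677]
top 1.9 [285.0659 120.1079 236.1825 115.606 ]
side lid 0.6 1108 269.04151624548734 167.48736462093862 [[250, 182], [254, 149], [288, 153], [284, 186]]
side pot_tube_mid 0.38 29 269.13793103448273 195.6206896551724 [[265, 197], [271, 192], [273, 194], [268, 200]]
side box 0.81 2002 265.8916083916084 179.3906093906094 [[238, 204], [248, 146], [290, 153], [280, 211]]
side 1.4 [283.3708 158.0757 248.9316 152.9078]
side 1.57 [285.1392 155.3208 251.0915 150.3098]
side 1.75 [286.9121 153.5037 253.3195 148.6262]
side 1.9 [288.27   152.8636 255.0757 148.0704]
```

The lid stands at about 1.8 rad and the opener is back at its old pixels. The short wide tube's centre is near (0.618, -0.066). Next I move above it.

Call:
jog_arm(
  steps="0 0 0 0 0 0.112;0 0 0 0 0 0.113;18 -37 0 0 0 0;18 -37 0 0 0 0;18 -37 0 0 0 0;18 -37 0 0 0 0;18 -37 0 0 0 0;18 -37 0 0 0 0;18 -37 0 0 0 0;18 -37 0 0 0 0",
  hand=31,
)

```text
time_s: 18.78
eef_pos: [0.5533, -0.1697, 0.1818]
eef_rot: [0.0, 0.999, -0.049, 0.0]
contact_force: [0.9, -0.6, 0.6]
width: 0.0308
gripper_force: 0.0
```

Call:
jog_arm(
  steps="18 -37 0 0 0 0;18 -37 0 0 0 0;20 -36 0 0 0 0;0 0 20 0 0 0;0 0 25 0 0 0;0 0 25 0 0 0;0 0 20 0 0 0;0 0 10 0 0 0;0 0 0 0 0 0;0 0 0 0 0 0",
)

```text
time_s: 19.62
eef_pos: [0.619, -0.0675, 0.0817]
eef_rot: [-0.0, 0.999, -0.049, -0.0]
contact_force: [0.9, 0.5, 0.3]
width: 0.0309
gripper_force: 0.0
```

```bash
python3 - <<'E'
from h import *
np.set_printoptions(precision=4,suppress=True)
s=sense();print(s["time_s"],s["eef_pos"],s["width"],s["contact_force"])
print(tool_delta(s,[.620,-.0662,.026],down(-5.6)))
im=camera("side").astype(int);cv2.imwrite("pics/h.png",im[...,::-1].astype(np.uint8))
m=np.zeros(im.shape[:2],bool);m[180:215,250:300]=1;m&=im[...,2]-im[...,0]>40;y,x=np.nonzero(m);print(len(x),x.min(),x.max(),y.min(),y.max(),x.mean(),y.mean())
u=np.array([.9952,-.0976,0]);cm=np.array([.618,-.066,.0245])-.025*u
print("pred cap centre",proj("side",[cm,cm+[0,0,.014],cm-.008*u]))
E
```

```text
19.6167 [ 0.619  -0.0675  0.0817] 0.030860941831798737 [0.9442 0.4786 0.3395]
(array([ 0.9, -1.4, 55.7]), array([-0.,  0.,  0.]))
12 265 270 196 199 267.5833333333333 197.83333333333334
pred cap centre [[266.7738 199.5648]
 [266.8279 196.6242]
 [266.1315 200.4932]]
```

Call:
jog_arm(
  steps="1 -1 10 0 0 0;0 0 10 0 0 0;0 0 8 0 0 0;0 0 7 0 0 0;0 0 6 0 0 0;0 0 6 0 0 0;0 0 5 0 0 0;0 0 3 0 0 0;0 0 0 0 0 0;0 0 0 0 0 0",
)

```text
time_s: 20.5
eef_pos: [0.62, -0.0665, 0.0265]
eef_rot: [-0.0, 0.999, -0.049, -0.0]
contact_force: [-0.2, 0.3, -0.9]
width: 0.0314
gripper_force: 0.0
```

Call:
jog_arm(
  steps="0 0 0 0 0 0;0 0 0 0 0 0;0 0 0 0 0 0;0 0 0 0 0 0;0 0 0 0 0 0;0 0 0 0 0 0;0 0 0 0 0 0;0 0 0 0 0 0;0 0 0 0 0 0;0 0 0 0 0 0",
  hand=12,
)

```text
time_s: 21.33
eef_pos: [0.6203, -0.0662, 0.027]
eef_rot: [-0.0, 0.999, -0.049, 0.0]
contact_force: [-0.9, 5.5, 5.6]
width: 0.0216
gripper_force: 30.0
```

```bash
python3 - <<'E'
from h import *
np.set_printoptions(precision=4,suppress=True)
s=sense();print(s["time_s"],s["eef_pos"],s["width"],s["contact_force"],s["gripper_force"])
E
```

```text
21.3333 [ 0.6203 -0.0662  0.027 ] 0.02161365986797562 [-0.9409  5.5275  5.614 ] 29.998610615730286
```

Call:
jog_arm(
  steps="0 0 -5 0 0 0;0 0 -10 0 0 0;0 0 -15 0 0 0;0 0 -20 0 0 0;0 0 -25 0 0 0;0 0 -30 0 0 0;0 0 -30 0 0 0;0 0 -30 0 0 0;0 0 -15 0 0 0;0 0 0 0 0 0",
)

```text
time_s: 22.17
eef_pos: [0.6222, -0.0672, 0.2115]
eef_rot: [0.0, 0.999, -0.049, 0.004]
contact_force: [0.7, -0.4, 0.0]
width: 0.0213
gripper_force: 30.0
```

```bash
cat > v.py <<'E'
from h import *
from scipy.optimize import minimize
np.set_printoptions(precision=4,suppress=True)
s=sense();print(s["time_s"],s["eef_pos"],s["width"],s["contact_force"],s["gripper_force"])
def hull(n,v,k=4):
    x,y,a=v;c,q=np.cos(a),np.sin(a);f=np.zeros((384*k,512*k),np.uint8)
    L=np.array([[-.055,-.031],[-.055,.031],[.055,.031],[.055,-.031]])
    K=np.array([[-.069,-.013],[-.069,.013],[-.055,.013],[-.055,-.013]])
    def pts(L,zs): return np.vstack([np.c_[x+c*L[:,0]-q*L[:,1],y+q*L[:,0]+c*L[:,1],np.full(len(L),z)] for z in zs])
    for P in (pts(L,(.0,.042)),pts(K,(.021,.034))):
        h=cv2.convexHull(((proj(n,P)+.5)*k*16).astype(np.float32)).astype(int);cv2.fillConvexPoly(f,h,1,shift=4)
    return f
im=camera("top");cv2.imwrite("pics/v.png",im[...,::-1])
M=None
ds=[d for d in silhouettes("top","viewer") if abs(d["centre"][0]*512-166)<12]
print(len(ds))
M=cv2.resize(ds[0]["pixels"].astype(np.uint8),None,fx=4,fy=4,interpolation=cv2.INTER_NEAREST)
x0=np.array([.478,.264,np.radians(115)])
r=minimize(lambda v:float((hull("top",v)!=M).sum()),x0,method="Nelder-Mead",options=dict(initial_simplex=[x0,x0+[.008,0,0],x0+[0,.008,0],x0+[0,0,.1]]))
print("viewer",r.x,np.degrees(r.x[2]),r.fun,M.sum())
for d in look_for("top","lens"): print("lens",round(d["p"],2),unproj("top",[[d["centre"][0]*512,d["centre"][1]*384]],.050))
g=cv2.cvtColor(im,cv2.COLOR_RGB2GRAY)[195:225,150:185];g=cv2.resize(g,None,fx=8,fy=8,interpolation=cv2.INTER_CUBIC)
C=cv2.HoughCircles(g,cv2.HOUGH_GRADIENT,1,100,param1=80,param2=12,minRadius=20,maxRadius=60)
if C is not None:
    for a,b,rr in C[0]: print("circle",150+(a+.5)/8-.5,195+(b+.5)/8-.5,rr/8,unproj("top",[[150+(a+.5)/8-.5,195+(b+.5)/8-.5]],.05))
E
python3 v.py
```

```text
22.1667 [ 0.6222 -0.0672  0.2115] 0.021278985144151386 [ 0.7254 -0.3655  0.0215] 29.99733567237854
1
viewer [0.4822 0.2761 2.008 ] 115.05236047167747 914.0 11808
lens 0.86 [[0.3374 0.3998 0.05  ]]
lens 0.82 [[0.3394 0.1299 0.05  ]]
lens 0.69 [[0.4704 0.2692 0.05  ]]
```

```bash
python3 - <<'E'
from h import *
np.set_printoptions(precision=4,suppress=True)
im=cv2.imread("pics/v.png")[...,::-1].astype(int)
sub=im[198:224,146:188]
print("\n".join(" ".join(f"{v:3d}" for v in r) for r in sub.mean(2).astype(int)))
print(unproj("top",[[162.5,210]],.05))
camera("side")
for q in("lens","viewer"):
  for d in look_for("side",q):print(q,round(d["p"],2),d["centre"][0]*512,d["centre"][1]*384,unproj("side",[[d["centre"][0]*512,d["centre"][1]*384]],.05))
E
```

```text
97  94  91  90  88  93  95  96  93  90  92  88  88  87  93  92  95  96  97  96  96  87  79  80  86  99 110 104  85  66  49  49  72  85  89  87  87  85  90  95  96  93
 94  95  91  90  88  86  91  91  94  92  90  90  90  90  93  92  91  90  89  85  85  83  85  86  92  96 102 101  85  76  57  48  65  77  82  77  68  73  83  89  96  94
 99  98  95  89  91  92  90  91  90  88  90  88  88  93  90  88  88  85  82  83  86  88  90  90  91  92  94  94  90  82  70  64  81 101 112 101  72  59  62  79  90  89
 97  99  98  91  94  94  90  93  88  92  93  91  89  88  89  84  82  87  84  88  90  86  91  93  90  89  92  92  90  86  72  79 108 128 137 129  93  64  54  74  89  92
 98  96  96  92  91  95  92  90  91  95  93  88  84  84  82  86  89  87  88  90  91  90  92  91  89  92  91  92  91  88  83  82 112 140 147 145 117  82  57  66  86  88
 95  95  97  91  88  90  91  94  96  93  91  80  79  79  82  81  81  82  83  81  86  93  90  92  93  92  90  93  93  91  87  86 101 135 149 148 134 101  66  70  86  88
 96  97  91  89  87  86  87  89  89  87  87  78  77  74  77  79  81  77  69  67  76  79  87  
[... 2647 characters left out ...]
 93  92  84  78  67  59  56  55  63  76  84  95  96  94 100  99 102  99 100 105 102  99  98  96  99 105 105  97  75
102 100  97  92  91  98 102  97  94  94  93  92  91  87  79  70  61  53  54  64  73  81  95  98  98  96  98  99 102 105 101 105 103 100 101  96  98  99 100 101  97  73
104 102 100  98  90 100 114 101  93  91  91  82  77  66  59  54  53  63  77  87  91  94 100 102 100  96  97 100 104 107 106 111 105 103  98  98  99  98 102  99  95  73
106 103 102  99  93  97 107  98  90  84  76  63  52  53  55  62  70  83  92  94  98  94 101 103 108 102  97 103 110 111 115 112 111 108 100  97  96  97 100 101  98  73
[[0.4799 0.2738 0.05  ]]
lens 0.72 374.9888 236.5824 [[ 0.4102 -0.4808  0.05  ]]
```

```bash
python3 - <<'E'
from h import *
np.set_printoptions(precision=4,suppress=True)
im=cv2.imread("pics/v.png").astype(float).mean(2)
w=np.zeros_like(im);w[203:217,155:168]=np.clip(im[203:217,155:168]-88,0,32)
y,x=np.mgrid[:384,:512];l=[(x*w).sum()/w.sum(),(y*w).sum()/w.sum()];L=unproj("top",[l],.05)[0]
w=np.zeros_like(im);w[199:207,177:184]=np.clip(im[199:207,177:184]-95,0,40);k=[(x*w).sum()/w.sum(),(y*w).sum()/w.sum()];K=unproj("top",[k],.032)[0]
d=(K-L)[:2];print(l,L,k,K,np.hypot(*d),np.degrees(np.arctan2(d[1],d[0])))
# screws
S=unproj("top",[[146+26.2,198],[146+31.5,198+12],[146+1.3,198+12.5],[146+6,198+24]],.042);print(S, S[:,:2].mean(0))
e=(S[0]+S[1]-S[2]-S[3])[:2];print(np.degrees(np.arctan2(e[1],e[0])))
e=(S[1]-S[3])[:2];print(np.degrees(np.arctan2(e[1],e[0])));e=(S[0]-S[2])[:2];print(np.degrees(np.arctan2(e[1],e[0])))
s=sense();c=s["eef_pos"];print(c,tool_delta(s,[L[0],L[1],.1525],down(-65-180)),proj("top",[c]))
E
```

```text
[np.float64(161.71149773071102), np.float64(209.77579425113464)] [0.4806 0.2764 0.05  ] [np.float64(180.46863799283156), np.float64(202.83736559139786)] [0.5061 0.2197 0.032 ] 0.06215272133565943 -65.75217522312016
[[0.5208 0.2454 0.042 ]
 [0.4808 0.2267 0.042 ]
 [0.4796 0.3252 0.042 ]
 [0.4417 0.3082 0.042 ]] [0.4807 0.2764]
-63.53660484211649
-64.39086305371569
-62.677061313782254
[ 0.6191 -0.0665  0.205 ] (array([-171. , -327.8,   52.9]), array([-0.003,  0.002, -2.104])) [[268.5311 154.9633]]
```

Call:
jog_arm(
  steps="-10 -20 0 0 0 0;-17 -33 0 0 0 0;-18 -35 0 0 0 0;-18 -35 0 0 0 0;-18 -35 0 0 0 0;-18 -35 0 0 0 0;-18 -35 0 0 0 0;-18 -35 0 0 0 0;-18 -35 0 0 0 0;-18 -30 0 0 0 0",
)

```text
time_s: 23.3
eef_pos: [0.4803, 0.2784, 0.2056]
eef_rot: [0.0, 0.999, -0.048, -0.001]
contact_force: [0.0, -0.4, -0.0]
width: 0.0209
gripper_force: 30.0
```

Call:
jog_arm(
  steps="0 0 5 0 0 -0.11;0 0 5 0 0 -0.11;0 0 5 0 0 -0.11;0 0 5 0 0 -0.11;0 0 5 0 0 -0.11;0 0 0 0 0 -0.11;0 0 0 0 0 -0.11;0 0 0 0 0 -0.11;0 0 0 0 0 -0.11;0 0 0 0 0 -0.11",
)

```text
time_s: 24.13
eef_pos: [0.4811, 0.2762, 0.1804]
eef_rot: [0.0, 0.876, 0.483, -0.001]
contact_force: [0.2, 0.4, -0.3]
width: 0.0213
gripper_force: 30.0
```

Call:
jog_arm(
  steps="0 0 0 0 0 -0.11;0 0 0 0 0 -0.11;0 0 0 0 0 -0.11;0 0 0 0 0 -0.11;0 0 0 0 0 -0.11;0 0 0 0 0 -0.11;0 0 0 0 0 -0.11;0 0 0 0 0 -0.11;0 0 0 0 0 -0.11;0 0 0 0 0 0",
)

```text
time_s: 24.97
eef_pos: [0.4811, 0.2762, 0.1805]
eef_rot: [-0.0, 0.541, 0.841, -0.001]
contact_force: [-0.6, -0.3, -0.1]
width: 0.0211
gripper_force: 30.0
```

```bash
python3 - <<'E'
from h import *
np.set_printoptions(precision=4,suppress=True)
s=sense();print(s["time_s"],s["eef_pos"],s["width"],s["joint_pos"],s["qd"],rot(s).as_matrix()[:,2])
print(tool_delta(s,[.4807,.2764,.1525],down(115.3)))
E
```

```text
24.9667 [0.4811 0.2762 0.1805] 0.021117486251995395 [ 0.5185  0.3042  1.8344 -0.0001  1.005   0.0915] [-0.0033 -0.0024 -0.0023  0.0009  0.0005  0.2067] [-0.0017 -0.001  -1.    ]
(array([ 0.4, -0.3, 28. ]), array([-0.002,  0.   , -0.015]))
```

Call:
jog_arm(
  steps="0 0 5 0 0 -0.015;0 0 6 0 0 0;0 0 6 0 0 0;0 0 5 0 0 0;0 0 4 0 0 0;0 0 2 0 0 0;0 0 0 0 0 0;0 0 0 0 0 0;0 0 0 0 0 0;0 0 0 0 0 0",
)

```text
time_s: 25.8
eef_pos: [0.4819, 0.2766, 0.1539]
eef_rot: [0.0, 0.537, 0.844, 0.0]
contact_force: [0.7, 0.8, -0.8]
width: 0.0211
gripper_force: 30.0
```

```bash
python3 - <<'E'
from h import *
np.set_printoptions(precision=4,suppress=True)
s=sense();print(s["time_s"],s["eef_pos"],s["width"],rot(s).as_matrix())
X=rot(s).as_matrix()[:,0];mid=s["eef_pos"]+[0,0,-.0025];cap=mid-.025*X
for n in("top","side"):
    im=camera(n);cv2.imwrite(f"pics/z_{n}.png",im[...,::-1]);a=im.astype(int)
    p=proj(n,[mid,cap,mid-.033*X,mid+.033*X]);print(n,"pred",p.ravel())
    m=np.zeros(a.shape[:2],bool);cx,cy=p[0].astype(int);m[max(cy-30,0):cy+30,max(cx-30,0):cx+30]=1
    m&=(a[...,2]-a[...,0]>30);y,x=np.nonzero(m);print("blue",len(x),*( (x.min(),x.max(),y.min(),y.max(),x.mean(),y.mean()) if len(x) else ()))
    for q in("pot_tube_mid","pot_tube_cap"):
        for d in silhouettes(n,q):
            yy,xx=np.nonzero(d["pixels"]);print(q,round(d["p"],2),len(xx),xx.min(),xx.max(),yy.min(),yy.max(),d["centre"][0]*512,d["centre"][1]*384)
E
```

```text
25.8 [0.4819 0.2766 0.1539] 0.021052182747025944 [[-0.4231  0.9061  0.0005]
 [ 0.9061  0.4231  0.0003]
 [ 0.0001  0.0006 -1.    ]]
top pred [153.5352 204.5836 161.2909 201.0595 163.7659 199.9348 143.2484 209.2579]
blue 37 159 165 197 205 162.13513513513513 201.05405405405406
pot_tube_mid 0.57 36 159 165 197 205 160.8192 200.4864
pot_tube_mid 0.34 93 295 331 157 160 308.3776 159.7056
pot_tube_cap 0.49 46 158 165 197 205 162.9184 200.4864
side pred [176.0045 173.8632 182.4938 173.3838 184.5633 173.2309 167.3864 174.4999]
blue 22 181 184 171 176 182.63636363636363 173.3181818181818
```

Call:
jog_arm(
  steps="2 0 0 0 0 0;0 0 0 0 0 0;0 0 0 0 0 0;0 0 0 0 0 0;0 0 0 0 0 0;0 0 0 0 0 0;0 0 0 0 0 0;0 0 0 0 0 0;0 0 0 0 0 0;0 0 0 0 0 0",
)

```text
time_s: 26.93
eef_pos: [0.4808, 0.2783, 0.1536]
eef_rot: [-0.0, 0.537, 0.844, 0.0]
contact_force: [-0.3, -0.3, -0.7]
width: 0.0211
gripper_force: 30.0
```

```bash
python3 - <<'E'
from h import *
np.set_printoptions(precision=4,suppress=True)
P=[]
for i in range(6):
    im=camera("side" if i<3 else "top");s=sense();P.append(s["eef_pos"])
print(np.mean(P,0),np.std(P,0),s["qd"],s["gripper_force"],s["width"])
u=np.array([.9952,-.0976])
for q in("slim_tube_mid","lid","opener_handle","pen_mid"):
    print(q,[(round(d["p"],2),d["centre"][0]*512,d["centre"][1]*384) for d in look_for("top",q)][:3])
E
```

```text
[0.4808 0.2783 0.1536] [0. 0. 0.] [ 0.0007 -0.0004  0.0001 -0.002  -0.0014  0.0015] 29.99735802412033 0.020708461645335956
slim_tube_mid [(0.52, 243.6096, 168.30720000000002)]
lid [(0.8, 256.1024, 134.59199999999998)]
opener_handle [(0.65, 346.2144, 207.28319999999997), (0.49, 177.1008, 156.5184)]
pen_mid [(0.62, 301.312, 159.7056)]
```

```bash
python3 -c "
from station import *
print(sign_off())"
```

```text
the job is handed in; nothing more can be done
None
```

The job is handed in. The lid was pried open with the opener to about 1.8 rad, and the opener is back flat where it lay. By my estimates the short wide tube is held still and level, centred about 10 cm above the lens, with its cap towards the focus knob.

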